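# Seat the connector block and hold the inspection mirror on its marker

### The job

Put the cream connector block into the recess of the aluminium nest, its orange dot on the side of the nest's orange mark, press it firmly down (about 10 N) until it is flush on the recess floor, and let it go. Then turn the spring-loaded inspection mirror by its blue grip until the camera on the stand sees the dot in the middle of the mirror (the red pointer, which shows where the camera looks, aims at the dot), and finish while still holding the mirror there. Leave the battery tester, the red-capped jar and the yellow clip alone.

Things in the scene. Friction and masses are not known exactly. Their poses are not given: they have to be found in the camera images.
- block: loose connector block, cream plastic, five brass strips on top, 24 mm (its x) by 40 mm (its y) by 42 mm tall, 50 g, standing on the grey mat (top at z = 0.002). Origin: centre of its underside; z up. The orange dot is on its +y face. Take it across its 24 mm width, fingertips 18 mm or more above its underside so that they clear the nest when it is seated
- marker (a point): centre of the orange dot (10 mm across, black rim) on the block's +y face, 20 mm from the block's axis and 30 mm above its underside
- nest: fixed aluminium nest plate, 70 (its x) by 90 (its y) by 20 mm high. Origin: centre of its underside; z up. In its middle a recess 29 (x) by 45 mm (y), 13 mm deep, with a 3 mm chamfer; its floor is 7 mm above the origin. The block fits with 2.5 mm of play each side and then stands 29 mm out. An orange mark on the plate's top lies on the +y side of the recess: the block's dot belongs on that side
- mirror: mirror in a black frame on the stand, blue grip on top. Origin: on its vertical pivot at the stand's underside; x: out of the glass. At rest x points to the camera lens (85 mm from the pivot, 45 mm up). Turns clockwise from above, up to 1.3 rad, against a spring (0.07 N m at 0.8 rad) that takes it back. To see a dot at bearing A clockwise from the lens, turn it A/2 (0.5 to 1.15 rad)
- mirror_grip (a point): point on the pivot axis, 93 mm above the mirror's origin, at mid height of the blue grip. The grip is 10 mm thick along the mirror's x, 32 mm long along its y, and spans 72 to 108 mm above the mirror's origin; the mirror frame (50 mm wide) below it ends at 68 mm, the camera beside it at 62 mm
- pointer: flat red pointer, 60 mm long, low on the stand under the mirror, geared two to one to it: it turns twice as far, the same way. Origin as the mirror's (on the pivot); its x axis is the direction in which the camera looks after reflection in the mirror, and in the end must aim at the orange dot. At rest it points to the lens
- cell_tester_1: bystander: white battery tester, 100 x 82 x 24 mm, lying on the teal mat; origin: centre of its underside
- jar_red_1: bystander: small white jar with red cap, 37 mm across, 46 mm tall; origin: centre of its underside
- clip_yellow: bystander: small yellow plastic clip, 19 x 33 x 14 mm; origin: centre of its underside
Mind the look-alikes: they are no part of the job. Several things have the shape of the block; the one meant has the colours described above.

How it is judged:
On the way, in this order (a step that is already met when the one before it is completed fails the run):
1. the block, dot on the marked side, is pressed down flush in the recess with at least 3 N (z of block in the frame of nest below 0.009 m and horizontal distance between block and nest below 0.005 m and y of marker in the frame of nest above 0.012 m and angle between block's own z axis and vertical below 0.06 rad and contact force between block and nest above 3 N), for 0.15 s.
2. the block is let go (contact force between the fingers and block below 0.1 N and z of block in the frame of nest below 0.009 m), for 0.2 s.
At the end, for the whole second after the job is handed in: The block stands upright in the recess, underside within 2 mm of its floor, dot on the marked side, untouched; the gripper's fingers still hold the mirror (over 0.5 N) and it is still (under 0.1 rad/s); the reflected line of sight (the pointer's x axis) passes within 15 mm sideways of the dot (all of step 2 and horizontal distance between block and nest below 0.005 m and y of marker in the frame of nest above 0.012 m and angle between block's own z axis and vertical below 0.06 rad and x of marker in the frame of pointer above 0.1 m and y of marker in the frame of pointer between -0.015 and 0.015 m and angular speed of mirror below 0.1 rad/s and contact force between the fingers and mirror above 0.5 N); the arm keeps its last pose, push and grip.
It fails at once if the battery tester, the jar or the clip is pushed more than 20 mm (distance of any of cell_tester_1, jar_red_1, clip_yellow from where it was at the start of the episode above 0.02 m).
It also fails if it takes over 45 s, if anything falls off the work surface, if the arm or the gripper's body presses on something with over 40 N, if the wrist force passes 120 N, or if a joint passes its speed limit or range.

### The arm

A 6-joint arm with a two-finger parallel gripper is mounted at the origin on a cart in front of the work surface, level with it; the furniture and walls round the work are solid. World frame = base frame: x ahead of the robot, y to its left, z up, the work surface at z = 0. Lengths are in m, angles in rad, forces in N, time in s.
With the tool pointing down it reaches from about 0.35 to 0.85 m from the base axis. Payload 8.1 kg.
Tool frame: the origin (TCP) lies at the centre of the arm's flange, where the gripper is bolted on; the fingertips stand 186 mm ahead of it and the grasp point (between the pads) lies 167 mm ahead of it (robot.grasp_offset is the distance from the TCP to the grasp point, in m); z points along the fingers, y is the line along which they close (so a half turn about z gives the same grasp; the last joint's range is limited). The gripper opens to 93 mm and grips with 3 to 60 N. Pads are 15 mm wide; open, the fingers measure 128 mm over their backs; the gripper's body (75 mm by 188 mm) begins 65 mm behind the grasp point.
Start: joints at [-1.231, 0.13, 1.488, -0, 1.523, -0.085], TCP at [0.247, -0.547, 0.405] pointing down, gripper open.
Joint ranges: [-2.96, 2.96], [-0.89, 2.26], [0.02, 2.5], [-1.34, 4.48], [0, 2.73], [-2.66, 2.66]. Speed limits (rad/s): [2.39, 2.39, 2.79, 3.14, 3.14, 3.14].

### API

Orientations are given as a rotation vector (axis times angle).
In Python, from plant import robot gives the robot as it stands.
- The arm moves only by the tool drive_tool, never from a script. Its argument "moves" is one flat list of numbers, 7 for each row, row after row: the finger opening in mm, from 0 to 93, then the shift along the tool's x, y, z in mm, then the turn, a rotation vector about the tool's x, y, z in degrees. A call has 1 to 8 rows; each row shifts and turns the commanded pose from where the row before left it, along the tool's axes as they then stand; what a row does not reach is not made up. A row lasts 1/10 s, in which the tool goes at most 50 mm and 8.59 degrees, less where a joint would pass 70% of its speed; a pose out of reach is approached as far as the arm can. A call is refused whole if a number of a shift passes 50 or a number of a turn 8.59, either way. A call with a gripper value outside its range is refused whole. The fingers move at their own pace and stop on an object; "grip_force" is the grip in N (left out, the last holds). Time passes only in rows, so rows that do not move let the fingers close. It gives the time, the measured TCP pose, the force, the opening and the grip force at its end, in the units of the state.
- robot.read_state(): the state, without advancing time (a new reading comes with each control period).
- robot.read_camera(name): name is "scene" or "top"; returns a dict with "color" (480x640x3 uint8, red, green, blue), "depth" (480x640 float32, m along the optical axis (not along the pixel's ray), 0 where there is no reading), "mtx" (3x3 intrinsics, pixels), "dist_coeffs" ([k1, k2, p1, p2, k3] as OpenCV has them; the pictures are not rectified), "R" (3x3) and "t" (3): a world point X has camera coordinates R X + t. Camera axes: x right, y down, z forward; pixel columns grow to the right and rows downward; lengths in m; the calibration is good to about 2 mm. A picture is of the moment at which its call begins.
- robot.close_job(): hands the job in; it is judged then, once.
The state is a dict: "t": time; "q": joint angles; "dq": joint speeds; "joint_torque": joint torques, N m; "tool_pos": TCP position; "orientation": TCP orientation; "force": force on the tool from outside, world axes, zero at the start; "wrist_torque": the same for the moment, N m; "opening": finger opening in m; "gripper_force": force on a finger pad.
Only numpy, scipy, OpenCV 4.12 (cv2) and the standard library are available. Lean on these libraries where they do the work, as an engineer would, in place of code of your own. Each camera call takes 0.05 s, during which the arm holds its last target. There are 200 camera calls.

## Working session

There is one attempt and no reset: what is moved stays moved. The work goes in short steps, Python scripts to look and compute and a tool call to move; the robot and the scene stay as the last step left them, time stands still between calls to the robot, and variables do not carry over. Pictures are saved under pics/ and viewed, at most 10 in all, crops included, and the job is handed in when it is done.

Besides the shell and the picture viewer there is one more tool, called after "Emit:" as a command line: name --argument value ..., lists and objects as JSON in quotes. drive_tool: Moves the arm, as the interface text tells. Its arguments: {"type":"object","properties":{"moves":{"type":"array","items":{"type":"number"}},"grip_force":{"type":"number"}},"required":["moves"]}

```bash
mkdir -p pics; ls; cat > h.py <<'E'
import numpy as np, cv2
from plant import robot
def grab(n):
    c=robot.read_camera(n); np.savez('pics/%s.npz'%n,**{k:np.array(v) for k,v in c.items()}); return c
def load(n): return dict(np.load('pics/%s.npz'%n))
def ray(c,uv):
    p=cv2.undistortPoints(np.array(uv,float).reshape(-1,1,2),c['mtx'],c['dist_coeffs']).reshape(-1,2)
    d=np.c_[p,np.ones(len(p))]@c['R']; o=-c['R'].T@c['t']; return o,d
def onplane(c,uv,z):
    o,d=ray(c,uv); return o+d*((z-o[2])/d[:,2])[:,None]
E
python3 - <<'E'
from h import *
s=robot.read_state(); print(s['t'],s['tool_pos'],s['orientation'])
for n in('scene','top'):
    c=grab(n); cv2.imwrite('pics/%s0.png'%n,c['color'][:,:,::-1]); print(n,-c['R'].T@c['t'])
E
```

```text
pics
0.0 [ 0.24723214 -0.54644707  0.40370253] [-3.06924533e+00 -6.61919492e-01  3.57019557e-04]
scene [-0.0255324   0.84429476  0.51945909]
top [0.3509492  0.26567109 0.91406152]
```

View pics/top0.png

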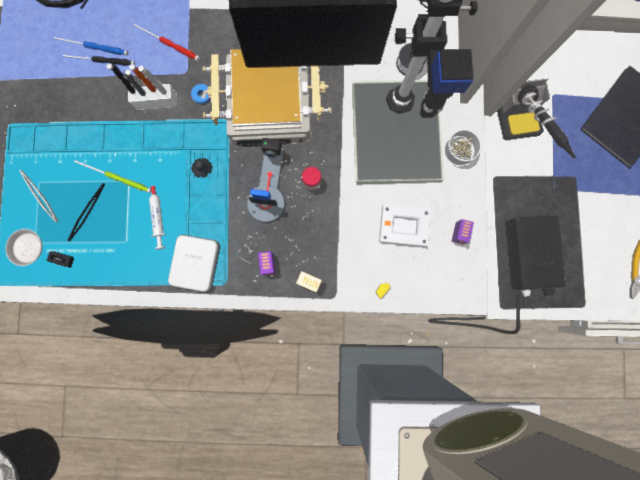

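View pics/scene0.png

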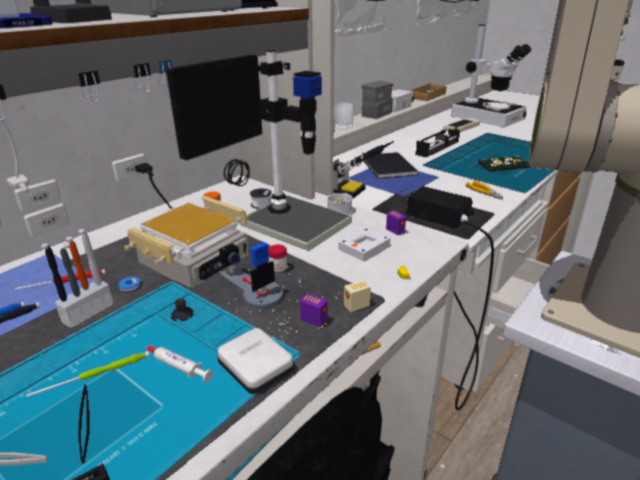

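The top view shows the cream block at (309,282), nest at (405,226) with its orange mark on the left, mirror at (265,200), jar at (311,176), tester at (194,262) and clip at (383,290). The scene view shows the block at (357,295). Next I'll look at enlarged crops.

```bash
python3 - <<'E'
from h import *
a=load('top')['color'][150:310,230:450]; b=load('scene')['color'][225:335,215:425]
a=cv2.resize(a,(0,0),fx=3.6,fy=3.6,interpolation=2); cv2.imwrite('pics/a.png',a[:,:,::-1])
b=cv2.resize(b,(0,0),fx=3.8,fy=3.8,interpolation=2);cv2.imwrite('pics/b.png',b[:,:,::-1])
t=load('top');s=load('scene')
for n,c in(('top',t),('scene',s)):
    hsv=cv2.cvtColor(c['color'],cv2.COLOR_RGB2HSV)
    for nm,lo,hi in(('orange',(5,150,120),(18,255,255)),('cream',(15,30,150),(30,130,255)),('blue',(105,150,60),(125,255,255)),('red',(170,150,80),(180,255,255))):
        m=cv2.inRange(hsv,lo,hi); k,l,st,ce=cv2.connectedComponentsWithStats(m)
        print(n,nm,[(st[i].tolist(),ce[i].round(1).tolist()) for i in range(1,k) if st[i][4]>5 and 220<ce[i][0]<450 and 160<ce[i][1]<330])
for nm,uv,z in(('block',(309,282),.044),('nest',(405,226),.02),('mirror',(265,200),.1)):
    print(nm,onplane(t,uv,z))
E
```

```text
top orange [([386, 221, 4, 4, 14], [387.4, 222.7])]
top cream [([296, 271, 26, 21, 229], [309.4, 281.7]), ([376, 282, 15, 17, 49], [382.7, 289.6])]
top blue [([250, 189, 20, 11, 153], [260.0, 194.1])]
top red [([302, 167, 19, 19, 274], [311.1, 176.0])]
scene orange [([353, 244, 3, 2, 6], [354.0, 244.5]), ([346, 292, 3, 5, 10], [346.6, 294.3])]
scene cream [([335, 198, 6, 5, 18], [337.5, 200.4]), ([342, 200, 5, 2, 7], [344.4, 200.3]), ([397, 265, 13, 15, 45], [402.7, 272.2]), ([345, 280, 25, 15, 220], [356.5, 286.7]), ([345, 298, 6, 12, 46], [347.9, 303.2])]
scene blue [([251, 243, 17, 24, 337], [259.1, 254.0])]
scene red [([269, 245, 17, 14, 195], [277.0, 251.1]), ([244, 280, 8, 4, 13], [248.1, 281.3]), ([257, 290, 12, 6, 17], [263.1, 293.2])]
block [[0.36689682 0.27885222 0.044     ]]
nest [[0.47625395 0.1016677  0.02      ]]
mirror [[0.50420741 0.35727116 0.1       ]]
```

View pics/a.png

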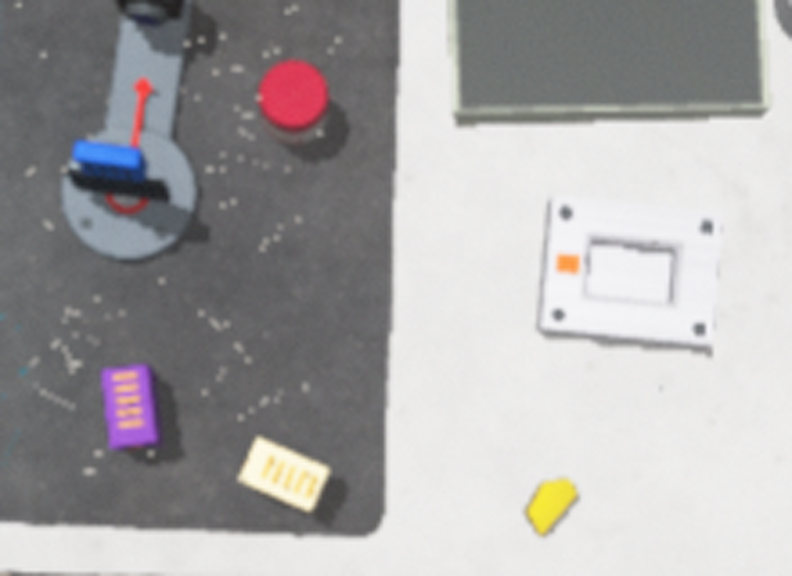

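View pics/b.png

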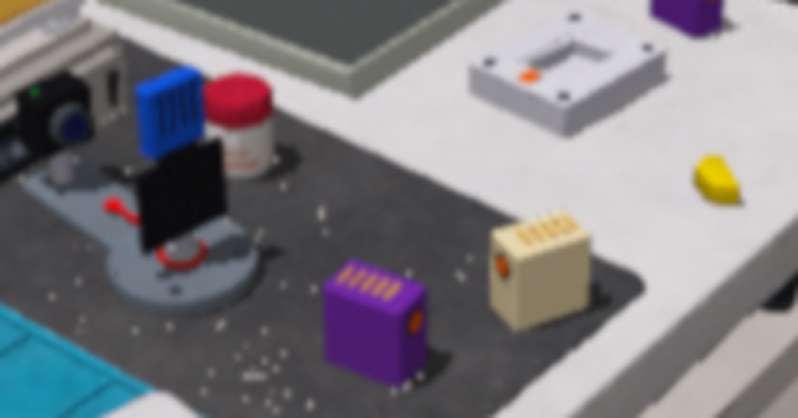

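```bash
python3 - <<'E'
from h import *
t=load('top');s=load('scene')
hsv=cv2.cvtColor(t['color'],cv2.COLOR_RGB2HSV)
m=cv2.inRange(hsv,(12,25,140),(35,170,255)); m[:,:290]=0;m[:,328:]=0;m[:265]=0;m[297:]=0
m=cv2.morphologyEx(m,3,np.ones((3,3)))
r=cv2.minAreaRect(np.argwhere(m)[:,::-1].astype(np.float32)); b=onplane(t,cv2.boxPoints(r),.044)
print('block',b.mean(0),b[:,:2].round(4).tolist(),[np.linalg.norm(b[i]-b[i-1]).round(4) for i in range(4)],[np.degrees(np.arctan2(*(b[i]-b[i-1])[1::-1])).round(1) for i in range(4)])
A=lambda p:np.array(p)/3.6+[230-.36,150-.36]
h=onplane(t,A([(566,213),(707,226),(699,329),(558,315)]),.02); print('nest holes',h.mean(0),h[:,:2].round(4).tolist())
print('y dir deg',np.degrees(np.arctan2(*((h[0]-h[1]+h[3]-h[2])[1::-1]))),'x dir',np.degrees(np.arctan2(*((h[0]-h[3]+h[1]-h[2])[1::-1]))))
q=onplane(t,A([(590,238),(677,245),(672,303),(584,297)]),.02); print('recess',q.mean(0))
print('mark',onplane(t,[(387.4,222.7)],.02))
# grip triangulation
o1,d1=ray(t,[(260,194.1)]);o2,d2=ray(s,[(259.1,254)])
k=np.linalg.lstsq(np.c_[d1[0],-d2[0]],o2-o1,rcond=None)[0]; print('grip',o1+k[0]*d1[0],o2+k[1]*d2[0])
print('grip top edge',onplane(t,A([(74,143),(143,152)]),.11))
print('disc, ring, tip',onplane(t,A([(130,195),(127,200),(144,88)]),.012))
print('lens',onplane(t,A([(146,12)]),.047))
print('jar',onplane(t,[(311.1,176)],.047),'clip',onplane(t,[(382.7,289.6)],.01))
print(hsv[186:204,[252,256,260,264,268],2])
# depth points of blue
m=cv2.inRange(cv2.cvtColor(s['color'],cv2.COLOR_RGB2HSV),(105,150,60),(125,255,255)); m[:,:240]=0;m[:,280:]=0;m[:240]=0;m[272:]=0
for n,c,mm in(('s',s,m),):
    p=np.argwhere(mm&(c['depth']>0)*255)[:,::-1]; o,d=ray(c,p); P=o+d*c['depth'][p[:,1],p[:,0]][:,None]; print(P.mean(0),np.percentile(P,[5,50,95],axis=0).round(3))
E
```

```text
block [0.36825154 0.27998577 0.044     ] [[0.364, 0.3039], [0.3878, 0.2945], [0.3725, 0.256], [0.3487, 0.2656]] [np.float64(0.0413), np.float64(0.0257), np.float64(0.0414), np.float64(0.0256)] [np.float64(68.3), np.float64(-21.7), np.float64(-111.8), np.float64(158.1)]
nest holes [0.47855481 0.10099086 0.02      ] [[0.5081, 0.1361], [0.5031, 0.0618], [0.4487, 0.0662], [0.4543, 0.1399]]
y dir deg 85.92408123942091 x dir -4.306093033390929
recess [0.47846439 0.10193851 0.02      ]
mark [[0.48168672 0.13487466 0.02      ]]
grip [0.51589864 0.3672506  0.09211066] [0.51767443 0.36878873 0.09265711]
grip top edge [[0.52012049 0.38207531 0.11      ]
 [0.51655879 0.34925563 0.11      ]]
disc, ring, tip [[0.51345576 0.36546515 0.012     ]
 [0.51073871 0.36695017 0.012     ]
 [0.57146078 0.36019905 0.012     ]]
lens [[0.60299953 0.35700397 0.047     ]]
jar [[0.56113903 0.28003996 0.047     ]] clip [[0.35659693 0.14124275 0.01      ]]
[[100 108 175 175 212]
 [106 131 177 177 216]
 [128 166 176 174 213]
 [211 210 179 178 204]
 [246 240 218 209 168]
 [249 247 243 238 178]
 [248 248 247 245 209]
 [241 246 247 246 204]
 [196 225 240 246 194]
 [139 149 190 229 177]
 [130 105 108 152 144]
 [ 98  93  94  96 109]
 [ 65  80  97  94 105]
 [ 44  51  72  86  96]
 [ 39  39  41  52  72]
 [ 52  41  42  42  41]
 [ 95  45  40  43  38]
 [147  77  59  51  45]]
[0.51838998 0.36820969 0.09211451] [[0.511 0.356 0.076]
 [0.514 0.372 0.094]
 [0.521 0.384 0.109]]
```

```bash
cat >> h.py <<'E'
from scipy.spatial.transform import Rotation as Ro
def plan(*targets):
    """targets (x,y,z,phi): print tool-frame shift (before turning) in mm, and turn about tool z in deg"""
    s=robot.read_state(); p=np.array(s['tool_pos']); R=Ro.from_rotvec(s['orientation']).as_matrix()
    phi=np.degrees(np.arctan2(R[1,0],R[0,0])); print('t',s['t'],'tcp',p.round(4),'phi',phi.round(2),'tilt',R[:2,2].round(4),'F',np.round(s['force'],1),'open',s['opening'],s['gripper_force'],'q',np.round(s['q'],2))
    for x,y,z,f in targets:
        d=np.array([x,y,z])-p; a=np.radians(phi)
        print('shift',np.round(1000*np.array([d[0]*np.cos(a)+d[1]*np.sin(a),d[0]*np.sin(a)-d[1]*np.cos(a),-d[2]]),1),'turn z',round(phi-f,2))
        p=np.array([x,y,z]);phi=f
E
python3 - <<'E'
from h import *
plan((.45,-.1,.40,24.4),(.3683,.28,.32,24.4),(.3683,.28,.32,68.3))
c=load('top'); d=c['depth']; v,u=np.mgrid[0:480:2,0:640:2]; p=np.c_[u.ravel(),v.ravel()]; o,r=ray(c,p); P=o+r*d[p[:,1],p[:,0]][:,None]
P=P[(d[p[:,1],p[:,0]]>0)]
for zl in(.06,.12,.2):
    k=(P[:,2]>zl)&(P[:,0]<.75)&(P[:,0]>.3)&(abs(P[:,1]-.25)<.4)
    H,_,_=np.histogram2d(P[k,0],P[k,1],bins=[np.arange(.3,.76,.05),np.arange(-.15,.66,.05)]); print(zl);print(H.astype(int))
E
```

```text
t 0.1 tcp [ 0.2472 -0.5465  0.4038] phi 24.34 tilt [-0.0006  0.0016] F [-0.2  0.6 -0.7] open 0.09297482456099972 0.0 q [-1.23  0.13  1.49 -0.    1.52 -0.09]
shift [ 368.7 -323.2    3.8] turn z -0.06
shift [  82.6 -379.8   80. ] turn z 0.0
shift [ 0.  0. -0.] turn z -43.9
0.06
[[  0   0   0   0   0   0   0   0   0   0   0   0   0   0   0   0]
 [  0   0   0   0   0   0   0   0   0   0   0   0   0   0   0   0]
 [  0   0   0   0   0   0   0   0   0   0   0   0   0   0   0   0]
 [  0   0   0   0   0   0   0   0   0   0   0   0   0   0   0   0]
 [  0   0   0   0   0   0   0   0   0   4  53   0   0   0   0   0]
 [  2   0   0   0   0   0   0   0   0   0   0   0   0   0   0   0]
 [ 64   0   0   0 241 259   0   0   0  71  88  34   2   0   0   0]
 [ 81   0   0   0  28  87 278 625 707 829 563 131  55   0   0   0]
 [ 36 836 423   0 121 514  36   0  79 161 183 124  58   0 123  76]]
0.12
[[  0   0   0   0   0   0   0   0   0   0   0   0   0   0   0   0]
 [  0   0   0   0   0   0   0   0   0   0   0   0   0   0   0   0]
 [  0   0   0   0   0   0   0   0   0   0   0   0   0   0   0   0]
 [  0   0   0
[... 297 characters left out ...]
375   0   0   0   0   0]
 [  0 739 374   0 119 460  36   0   0   0   0   0   0   0  58  33]]
0.2
[[  0   0   0   0   0   0   0   0   0   0   0   0   0   0   0   0]
 [  0   0   0   0   0   0   0   0   0   0   0   0   0   0   0   0]
 [  0   0   0   0   0   0   0   0   0   0   0   0   0   0   0   0]
 [  0   0   0   0   0   0   0   0   0   0   0   0   0   0   0   0]
 [  0   0   0   0   0   0   0   0   0   0   0   0   0   0   0   0]
 [  0   0   0   0   0   0   0   0   0   0   0   0   0   0   0   0]
 [  0   0   0   0 236 251   0   0   0   0   0   0   0   0   0   0]
 [  0   0   0   0  28  87 278 622 636 648 375   0   0   0   0   0]
 [  0 567 274   0 119 394  36   0   0   0   0   0   0   0   0   0]]
```

Emit:
drive_tool --moves '[93,35,-31,0,0,0,0,93,36,-32,0,0,0,0,93,36,-32,0,0,0,0,93,36,-32,0,0,0,0,93,36,-32,0,0,0,0,93,36,-32,0,0,0,0,93,36,-32,0,0,0,0,93,36,-32,0,0,0,0]'

```text
t: 0.9
tool_pos: [0.4039, -0.1941, 0.4045]
orientation: [-3.071, -0.662, 0.0]
force: [1.3, -0.9, -0.0]
opening: 0.0931
gripper_force: 0.0
```

Emit:
drive_tool --moves '[93,36,-32,0,0,0,0,93,36,-32,0,0,0,0,93,10,-42,10,0,0,-7,93,4,-43,10,0,0,-7,93,0,-43,10,0,0,-7,93,-5,-43,10,0,0,-7,93,-10,-43,10,0,0,-8,93,-15,-43,10,0,0,-8]'

```text
t: 1.7
tool_pos: [0.2706, 0.0608, 0.3443]
orientation: [-2.598, -1.765, 0.002]
force: [-1.1, 0.4, 1.3]
opening: 0.0932
gripper_force: 0.0
```

```bash
python3 -c "
from h import *
plan((.3683,.28,.26,68.3),(.3683,.28,.2075,68.3))"
```

```text
t 1.7 tcp [0.2706 0.0608 0.3443] phi 68.39 tilt [-0.0015  0.0004] F [-1.1  0.4  1.3] open 0.09317335098969816 0.0 q [ 0.04 -0.88  2.37  0.    1.65  0.41]
shift [239.8  10.1  84.3] turn z 0.09
shift [ 0.   0.  52.5] turn z 0.0
```

Emit:
drive_tool --moves '[80,40,2,0,0,0,0,80,40,2,10,0,0,0,80,40,2,15,0,0,0,80,40,2,20,0,0,0,80,40,2,20,0,0,0,80,40,0,19,0,0,0,80,0,0,0,0,0,0]'

```text
t: 2.4
tool_pos: [0.3704, 0.2807, 0.2557]
orientation: [-2.602, -1.758, 0.015]
force: [-0.9, -0.4, -0.1]
opening: 0.0802
gripper_force: 0.0
```

```bash
python3 - <<'E'
from h import *
c=grab('scene'); b=cv2.resize(c['color'][215:345,290:440],(0,0),fx=4,fy=4,interpolation=2);cv2.imwrite('pics/c.png',b[:,:,::-1])
plan((.3683,.28,.2075,68.3))
E
```

```text
t 2.45 tcp [0.3703 0.2794 0.2577] phi 68.11 tilt [-0.0067 -0.0039] F [ 0.4  0.8 -0.7] open 0.07978449693574463 0.0 q [ 0.54 -0.11  2.01  0.    1.25  0.92]
shift [-0.2 -2.1 50.2] turn z -0.19
```

View pics/c.png

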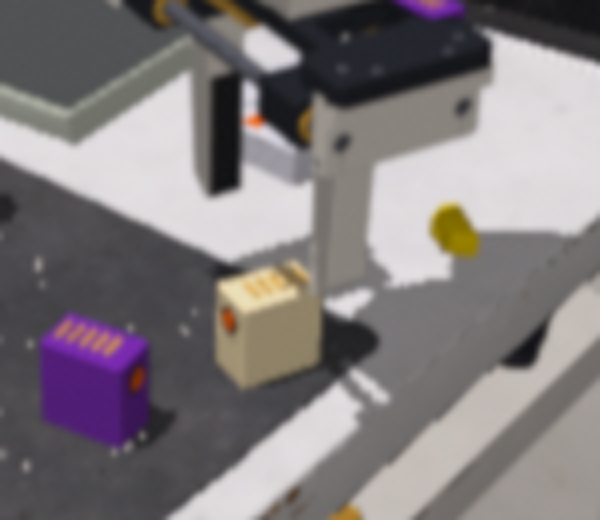

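The crop shows the open fingers at about (215,130) and (345,230), above and either side of the cream block, whose dot at (228,320) faces left. I'll descend and grip.

Emit:
drive_tool --moves '[80,0,-2,15,0,0,0,80,0,0,20,0,0,0,80,0,0,14,0,0,0,80,0,0,0,0,0,0]' --grip_force 40

```text
t: 2.85
tool_pos: [0.3685, 0.278, 0.2115]
orientation: [2.605, 1.755, -0.004]
force: [-0.4, -0.4, -0.7]
opening: 0.0798
gripper_force: 0.0
```

```bash
python3 -c "
from h import *
plan((.3683,.28,.2075,68.3))"
```

```text
t 2.85 tcp [0.3685 0.278  0.2115] phi 67.94 tilt [-0.0018 -0.0013] F [-0.4 -0.4 -0.7] open 0.07976118961685859 0.0 q [ 0.54 -0.05  2.05 -0.    1.15  0.92]
shift [ 1.8 -0.9  4. ] turn z -0.36
```

Emit:
drive_tool --moves '[80,2,-1,4,0,0,-0.4,20,0,0,0,0,0,0,20,0,0,0,0,0,0,20,0,0,0,0,0,0,20,0,0,0,0,0,0,20,0,0,0,0,0,0]'

```text
t: 3.45
tool_pos: [0.3693, 0.2816, 0.2086]
orientation: [2.599, 1.765, 0.001]
force: [0.1, -0.8, -0.2]
opening: 0.0447
gripper_force: 0.0
```

Emit:
drive_tool --moves '[20,0,0,-10,0,0,0,20,0,0,-30,0,0,0,20,0,0,-35,0,0,0,20,0,0,0,0,0,0]'

```text
t: 3.85
tool_pos: [0.371, 0.2827, 0.2893]
orientation: [2.598, 1.765, 0.014]
force: [0.5, -0.2, -0.5]
opening: 0.0203
gripper_force: 0.0
```

```bash
python3 - <<'E'
from h import *
c=grab('scene'); b=cv2.resize(c['color'][215:345,290:440],(0,0),fx=4,fy=4,interpolation=2);cv2.imwrite('pics/d.png',b[:,:,::-1])
plan((.4785,.1012,.29,68.3),(.4785,.1012,.29,85.8))
E
```

```text
t 3.9 tcp [0.3704 0.2823 0.2869] phi 68.38 tilt [0.0054 0.0033] F [-0.1  0.4 -0.2] open 0.020305043987100327 0.0 q [ 0.54 -0.15  1.99  0.    1.3   0.92]
shift [-128.5  167.2   -3.1] turn z 0.08
shift [ 0.  0. -0.] turn z -17.5
```

View pics/d.png

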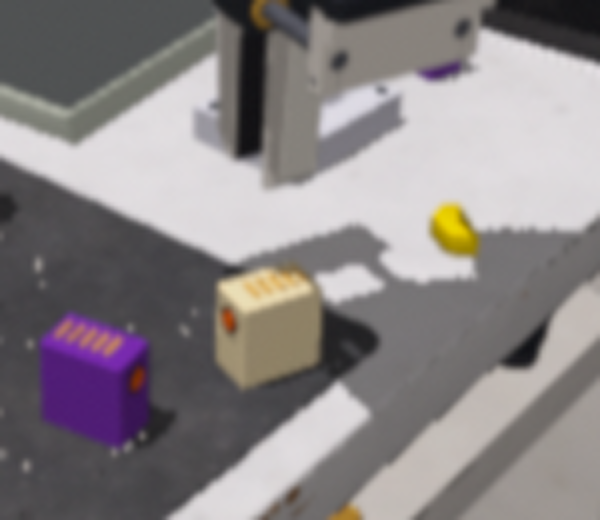

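The crop shows the block still standing at (268,330): the fingers hadn't closed before the lift. I'll reopen, go down and wait for the close.

Emit:
drive_tool --moves '[60,-2,0,0,0,0,0,60,0,0,0,0,0,0,60,0,0,0,0,0,0,60,0,0,0,0,0,0,60,0,0,0,0,0,0,60,0,0,0,0,0,0]'

```text
t: 4.5
tool_pos: [0.3684, 0.2796, 0.2831]
orientation: [-2.599, -1.765, 0.001]
force: [0.1, -0.1, -0.3]
opening: 0.059
gripper_force: 0.0
```

```bash
python3 -c "
from h import *
plan((.3683,.28,.2075,68.3))"
```

```text
t 4.5 tcp [0.3684 0.2796 0.2831] phi 68.37 tilt [-0.0005 -0.0002] F [ 0.1 -0.1 -0.3] open 0.05904146253372991 0.0 q [ 0.54 -0.15  2.    0.    1.3   0.92]
shift [ 0.3 -0.3 75.6] turn z 0.07
```

Emit:
drive_tool --moves '[60,0,0,20,0,0,0,60,0,0,25,0,0,0,60,0,0,20,0,0,0,60,0,0,10,0,0,0,60,0,0,0,0,0,0,15,0,0,0,0,0,0,15,0,0,0,0,0,0,15,0,0,0,0,0,0]'

```text
t: 5.3
tool_pos: [0.369, 0.28, 0.2095]
orientation: [2.599, 1.765, 0.003]
force: [-0.0, -0.1, -0.4]
opening: 0.0403
gripper_force: 0.0
```

Emit:
drive_tool --moves '[15,0,0,0,0,0,0,15,0,0,0,0,0,0,15,0,0,0,0,0,0,15,0,0,0,0,0,0,15,0,0,0,0,0,0,15,0,0,0,0,0,0]'

```text
t: 5.9
tool_pos: [0.3687, 0.2798, 0.2088]
orientation: [2.599, 1.765, 0.001]
force: [-0.1, -0.5, 5.8]
opening: 0.0238
gripper_force: 40.0
```

Emit:
drive_tool --moves '[15,0,0,-10,0,0,0,15,0,0,-30,0,0,0,15,0,0,-40,0,0,0,15,0,0,0,0,0,0]'

```text
t: 6.3
tool_pos: [0.3703, 0.2808, 0.2944]
orientation: [2.598, 1.765, 0.014]
force: [0.9, 0.4, 0.2]
opening: 0.0235
gripper_force: 40.0
```

```bash
python3 -c "
from h import *
plan((.4785,.1012,.29,68.3),(.4785,.1012,.29,85.8))"
```

```text
t 6.3 tcp [0.3703 0.2808 0.2944] phi 68.38 tilt [0.0076 0.0047] F [0.9 0.4 0.2] open 0.023455806533421258 39.994672536849976 q [ 0.54 -0.17  1.99  0.    1.31  0.92]
shift [-127.1  166.8    4.4] turn z 0.08
shift [ 0.  0. -0.] turn z -17.5
```

Emit:
drive_tool --moves '[15,-15,19,0,0,0,0,15,-28,37,0,0,0,0,15,-28,37,0,0,0,0,15,-28,37,0,0,0,0,15,-27,36,0,0,0,0,15,0,0,0,0,0,-6,15,0,0,0,0,0,-8,15,0,0,0,0,0,-3.5]'

```text
t: 7.1
tool_pos: [0.4763, 0.1007, 0.288]
orientation: [-2.295, -2.144, 0.001]
force: [0.3, 0.4, -1.3]
opening: 0.0236
gripper_force: 40.0
```

Emit:
drive_tool --moves '[15,0,0,0,0,0,0,15,0,0,0,0,0,0]'

```text
t: 7.3
tool_pos: [0.4762, 0.1014, 0.2882]
orientation: [-2.302, -2.137, 0.001]
force: [0.5, -0.8, -0.1]
opening: 0.0239
gripper_force: 40.0
```

```bash
python3 - <<'E'
from h import *
c=grab('scene'); t=grab('top')
b=cv2.resize(c['color'][170:300,300:450],(0,0),fx=4,fy=4,interpolation=2);cv2.imwrite('pics/e.png',b[:,:,::-1])
hsv=cv2.cvtColor(c['color'],cv2.COLOR_RGB2HSV)
m=cv2.inRange(hsv,(3,150,80),(18,255,255)); k,l,st,ce=cv2.connectedComponentsWithStats(m)
print([(st[i].tolist(),ce[i].round(1).tolist()) for i in range(1,k) if st[i][4]>3 and 300<ce[i][0]<450 and 170<ce[i][1]<330])
plan((.4785,.1012,.24,85.8))
# where the dot should appear if held centred
p=np.array(robot.read_state()['tool_pos']); f=np.radians(85.8); P=p+np.array([.02*np.cos(f),.02*np.sin(f),-.2088+.032])
print(P,cv2.projectPoints(P.reshape(1,3),cv2.Rodrigues(c['R'])[0],c['t'],c['mtx'],c['dist_coeffs'])[0])
E
```

```text
[([360, 202, 4, 5, 15], [361.3, 204.1]), ([401, 221, 3, 3, 7], [402.0, 222.0]), ([353, 244, 3, 2, 6], [354.0, 244.5]), ([323, 307, 3, 5, 10], [323.9, 309.2])]
t 7.4 tcp [0.4763 0.1015 0.2883] phi 85.8 tilt [-0.0002  0.    ] F [-0.5 -0.2 -0.7] open 0.02397024294074693 39.99462068080902 q [ 0.1  -0.09  1.93  0.    1.3   0.18]
shift [-0.1  2.3 48.3] turn z -0.0
[0.47771878 0.12141835 0.11148076] [[[361.82323853 203.69498558]]]
```

View pics/e.png

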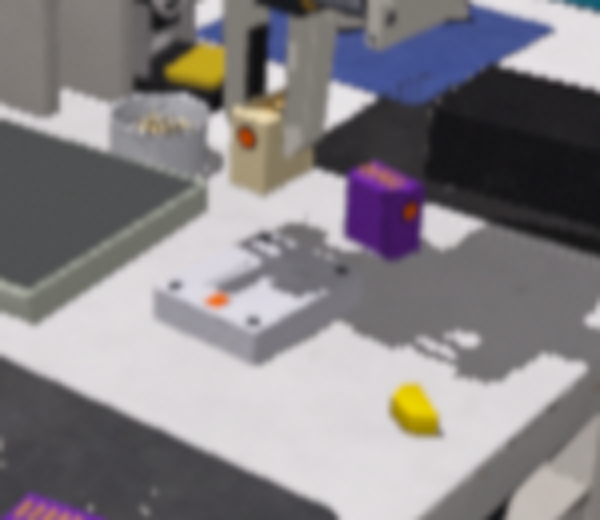

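The crop shows the block held upright at (258,150), its dot at (247,138) on the marked (left) side and where predicted. The nest is at (255,300) with its holes at (175,286), (252,320) and (342,270).

```bash
python3 - <<'E'
from h import *
c=load('scene'); A=lambda p:np.array(p)/4+[300-.37,170-.37]
h=onplane(c,A([(175,286),(265,238),(342,270),(252,320)]),.02); print(h,(h[0]+h[2])/2,(h[1]+h[3])/2, onplane(c,[(354,244.5)],.02))
plan((.4785,.1012,.2360,85.8),(.4785,.1012,.2138,85.8))
E
```

```text
[[0.51059485 0.13729903 0.02      ]
 [0.50517732 0.06254558 0.02      ]
 [0.45180221 0.06631506 0.02      ]
 [0.45819212 0.14037808 0.02      ]] [0.48119853 0.10180704 0.02      ] [0.48168472 0.10146183 0.02      ] [[0.4845818 0.1345681 0.02     ]]
t 7.4 tcp [0.4763 0.1015 0.2883] phi 85.8 tilt [-0.0002  0.    ] F [-0.5 -0.2 -0.7] open 0.02397024294074693 39.99462068080902 q [ 0.1  -0.09  1.93  0.    1.3   0.18]
shift [-0.1  2.3 52.3] turn z -0.0
shift [ 0.   0.  22.2] turn z 0.0
```

Emit:
drive_tool --moves '[15,0,3.7,15,0,0,0,15,0,0,25,0,0,0,15,0,0,8,0,0,0,15,0,0,0,0,0,0,15,0,0,0,0,0,0]'

```text
t: 7.9
tool_pos: [0.4802, 0.1012, 0.2409]
orientation: [2.3, 2.14, 0.0]
force: [-0.1, -0.1, -0.2]
opening: 0.0237
gripper_force: 40.0
```

```bash
python3 -c "
from h import *
plan((.480,.1015,.225,85.8),(.480,.1015,.2138,85.8))"
```

```text
t 7.9 tcp [0.4802 0.1012 0.2409] phi 85.86 tilt [0.0002 0.    ] F [-0.1 -0.1 -0.2] open 0.023739278752916062 39.99462962150574 q [ 0.1  -0.02  1.95  0.    1.21  0.18]
shift [ 0.3 -0.2 15.9] turn z 0.06
shift [ 0.   0.  11.2] turn z 0.0
```

Emit:
drive_tool --moves '[15,0,0,5,0,0,0,15,0,0,5,0,0,0,15,0,0,5,0,0,0,15,0,0,0,0,0,0]'

```text
t: 8.3
tool_pos: [0.4797, 0.101, 0.2245]
orientation: [-2.299, -2.139, 0.002]
force: [-1.0, -0.3, 0.4]
opening: 0.0237
gripper_force: 40.0
```

Emit:
drive_tool --moves '[15,0,0,3,0,0,0,15,0,0,3,0,0,0,15,0,0,3,0,0,0,15,0,0,0,0,0,0,15,0,0,0,0,0,0]'

```text
t: 8.8
tool_pos: [0.48, 0.1011, 0.2163]
orientation: [-2.3, -2.14, 0.0]
force: [-0.9, 0.6, -0.8]
opening: 0.0237
gripper_force: 40.0
```

Emit:
drive_tool --moves '[15,0,0,1,0,0,0,15,0,0,1,0,0,0,15,0,0,0,0,0,0]'

```text
t: 9.1
tool_pos: [0.48, 0.1011, 0.2142]
orientation: [-2.3, -2.14, 0.0]
force: [0.0, 0.0, -0.4]
opening: 0.0239
gripper_force: 40.0
```

Emit:
drive_tool --moves '[15,0,0,0.5,0,0,0,15,0,0,0.5,0,0,0,15,0,0,0,0,0,0]'

```text
t: 9.4
tool_pos: [0.4801, 0.1011, 0.2135]
orientation: [2.3, 2.14, 0.0]
force: [-0.9, -0.7, 1.6]
opening: 0.0236
gripper_force: 40.0
```

Contact with the floor is starting at the expected height, so I'll press further.

Emit:
drive_tool --moves '[15,0,0,0.6,0,0,0,15,0,0,0,0,0,0,15,0,0,0,0,0,0]'

```text
t: 9.7
tool_pos: [0.4802, 0.1011, 0.2135]
orientation: [-2.3, -2.14, 0.0]
force: [-4.1, -0.9, 7.9]
opening: 0.0235
gripper_force: 40.0
```

Emit:
drive_tool --moves '[15,0,0,0.3,0,0,0,15,0,0,0,0,0,0,15,0,0,0,0,0,0,15,0,0,0,0,0,0]'

```text
t: 10.1
tool_pos: [0.4802, 0.1011, 0.2135]
orientation: [2.3, 2.14, -0.0]
force: [-5.5, -0.5, 12.8]
opening: 0.0237
gripper_force: 40.0
```

Pressed with about 12 N. Now I'll release and rise.

Emit:
drive_tool --moves '[60,0,0,0,0,0,0,60,0,0,0,0,0,0,60,0,0,0,0,0,0,60,0,0,0,0,0,0,60,0,0,0,0,0,0,60,0,0,0,0,0,0]'

```text
t: 10.7
tool_pos: [0.48, 0.1011, 0.2124]
orientation: [-2.3, -2.14, 0.0]
force: [0.1, 0.3, -0.2]
opening: 0.0599
gripper_force: 0.0
```

Emit:
drive_tool --moves '[60,0,0,-10,0,0,0,60,0,0,-30,0,0,0,60,0,0,-40,0,0,0,60,0,0,-20,0,0,0]'

```text
t: 11.1
tool_pos: [0.4809, 0.1012, 0.3167]
orientation: [2.298, 2.138, 0.006]
force: [1.2, -0.5, -0.5]
opening: 0.0599
gripper_force: 0.0
```

```bash
python3 - <<'E'
from h import *
c=grab('scene'); t=grab('top')
b=cv2.resize(c['color'][205:285,330:420],(0,0),fx=5,fy=5,interpolation=2)
d=cv2.resize(t['color'][190:260,370:440],(0,0),fx=5,fy=5,interpolation=2); d=cv2.copyMakeBorder(d,0,50,0,0,0)
cv2.imwrite('pics/f.png',np.hstack([b,d])[:,:,::-1])
for n,q in(('s',c),('t',t)):
    m=cv2.inRange(cv2.cvtColor(q['color'],cv2.COLOR_RGB2HSV),(3,130,80),(20,255,255)); k,l,st,ce=cv2.connectedComponentsWithStats(m)
    print(n,[(st[i].tolist(),ce[i].round(1).tolist()) for i in range(1,k) if st[i][4]>2 and 330<ce[i][0]<430 and 200<ce[i][1]<280])
P=np.array([.480,.1011,0])+[.02*np.cos(np.radians(85.8)),.02*np.sin(np.radians(85.8)),.037]
print(P,cv2.projectPoints(P.reshape(1,3),cv2.Rodrigues(c['R'])[0],c['t'],c['mtx'],c['dist_coeffs'])[0])
plan((.5145,.3665,.31,85.8),(.5145,.3665,.31,83.9),(.5145,.3665,.265,83.9))
E
```

```text
s [([401, 221, 3, 3, 7], [402.0, 222.0]), ([366, 225, 3, 2, 4], [367.0, 225.5]), ([357, 234, 4, 5, 16], [358.5, 235.8]), ([352, 244, 5, 2, 8], [354.0, 244.5])]
t [([385, 221, 5, 4, 19], [387.1, 222.6])]
[0.48146476 0.12104629 0.037     ] [[[359.26079808 235.44781459]]]
t 11.2 tcp [0.4816 0.1013 0.3174] phi 85.88 tilt [0.0077 0.0008] F [ 0.5  0.1 -0.4] open 0.060243586874032855 0.0 q [ 0.1  -0.11  1.89  0.    1.35  0.17]
shift [266.9  13.8   7.4] turn z 0.08
shift [ 0.  0. -0.] turn z 1.9
shift [ 0.  0. 45.] turn z 0.0
```

View pics/f.png

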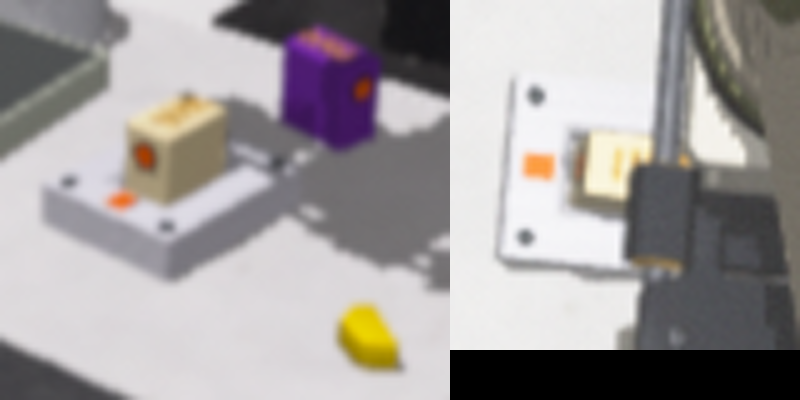

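The crops show the block seated in the nest at (175,150), with its dot at (147,155) next to the orange mark at (120,202); the top view agrees. On to the mirror.

Emit:
drive_tool --moves '[50,20,1,0,0,0,0,50,45,2,0,0,0,0,50,48,3,0,0,0,0,50,48,3,0,0,0,0,50,48,3,0,0,0,0,50,40,2,0,0,0,0,50,18,0,0,0,0,1.9,50,0,0,0,0,0,0]' --grip_force 30

```text
t: 12.0
tool_pos: [0.5124, 0.3686, 0.3111]
orientation: [-2.332, -2.104, 0.002]
force: [-0.6, -0.5, 0.4]
opening: 0.05
gripper_force: 0.0
```

```bash
python3 - <<'E'
from h import *
c=grab('scene')
b=cv2.resize(c['color'][205:315,215:315],(0,0),fx=5,fy=5,interpolation=2)
cv2.imwrite('pics/g.png',b[:,:,::-1])
plan((.515,.3665,.262,83.9))
E
```

```text
t 12.05 tcp [0.5126 0.3671 0.3111] phi 84.11 tilt [-0.0017 -0.0012] F [ 0.3  0.1 -1. ] open 0.0502865707666929 0.0 q [ 0.54  0.27  1.5  -0.    1.37  0.64]
shift [-0.4  2.4 49.1] turn z 0.21
```

View pics/g.png

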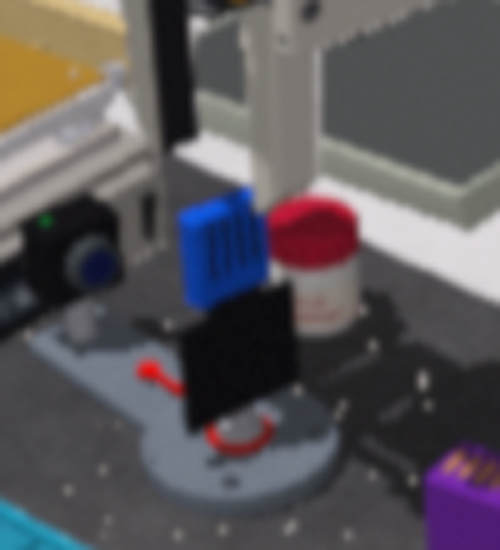

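The crop shows the grip at (222,250) midway between the open fingers at (175,70) and (285,120), with the jar clear behind. I'll descend, close and turn.

Emit:
drive_tool --moves '[50,0,2.4,12,0,0,0,50,0,0,17,0,0,0,50,0,0,15,0,0,0,50,0,0,5,0,0,0,5,0,0,0,0,0,0,5,0,0,0,0,0,0,5,0,0,0,0,0,0,5,0,0,0,0,0,0]'

```text
t: 12.85
tool_pos: [0.5159, 0.3664, 0.2644]
orientation: [2.335, 2.102, 0.002]
force: [-0.4, -0.6, -1.0]
opening: 0.023
gripper_force: 0.0
```

Emit:
drive_tool --moves '[5,0,0,0,0,0,0,5,0,0,0,0,0,0,5,0,0,0,0,0,0,5,0,0,0,0,0,0]'

```text
t: 13.25
tool_pos: [0.5166, 0.3661, 0.2641]
orientation: [2.334, 2.1, 0.004]
force: [6.1, 0.5, -1.6]
opening: 0.0095
gripper_force: 30.0
```

```bash
python3 -c "
from h import *
plan((.515,.3665,.262,38.0))"
```

```text
t 13.25 tcp [0.5166 0.3661 0.2641] phi 83.95 tilt [0.003  0.0008] F [ 6.1  0.5 -1.6] open 0.009545445361740804 30.00234693288803 q [ 0.54  0.32  1.53 -0.    1.29  0.64]
shift [ 0.2 -1.6  2.1] turn z 45.95
```

Emit:
drive_tool --moves '[5,0,1.5,0,0,0,0,5,0,0,0,0,0,4,5,0,0,0,0,0,6,5,0,0,0,0,0,6,5,0,0,0,0,0,6,5,0,0,0,0,0,6,5,0,0,0,0,0,6,5,0,0,0,0,0,6]'

```text
t: 14.05
tool_pos: [0.5167, 0.3665, 0.2641]
orientation: [-2.914, -1.17, 0.001]
force: [-3.9, 0.7, 5.0]
opening: 0.0098
gripper_force: 30.0
```

Emit:
drive_tool --moves '[5,0,0,0,0,0,4,5,0,0,0,0,0,2,5,0,0,0,0,0,0,5,0,0,0,0,0,0,5,0,0,0,0,0,0]'

```text
t: 14.55
tool_pos: [0.5167, 0.3665, 0.2641]
orientation: [-2.969, -1.025, 0.001]
force: [-5.2, 1.4, 5.6]
opening: 0.01
gripper_force: 30.0
```

```bash
python3 - <<'E'
from h import *
plan((.5165,.3665,.264,37.7))
t=grab('top');c=grab('scene')
b=cv2.resize(c['color'][225:315,225:325],(0,0),fx=4,fy=4,interpolation=2)
d=cv2.resize(t['color'][160:250,220:320],(0,0),fx=4,fy=4,interpolation=2)
cv2.imwrite('pics/i.png',np.hstack([b,d])[:,:,::-1])
E
```

```text
t 14.55 tcp [0.5167 0.3665 0.2641] phi 38.08 tilt [-0.0008  0.0009] F [-5.2  1.4  5.6] open 0.010033305235718819 30.00560313463211 q [0.54 0.32 1.53 0.   1.29 1.44]
shift [-0.1 -0.1  0.1] turn z 0.38
```

View pics/i.png

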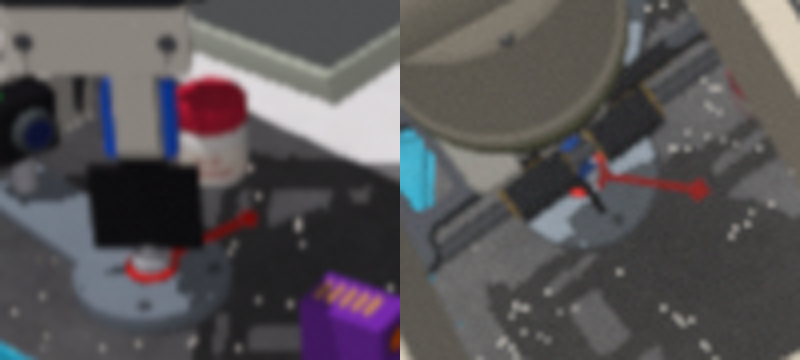

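The crops show the pointer swung round: in the scene view it runs from (180,250) to its tip at (250,218), and in the top view from (605,177) to (700,188), towards the nest. I'll measure its line.

```bash
python3 - <<'E'
from h import *
t=load('top');s=load('scene')
o1,d1=ray(t,[(220+299.5/4-.4,160+188/4-.4)]);o2,d2=ray(s,[(225+250/4-.4,225+218/4-.4)])
k=np.linalg.lstsq(np.c_[d1[0],-d2[0]],o2-o1,rcond=None)[0]; a,b=o1+k[0]*d1[0],o2+k[1]*d2[0]; print('tip',a,b); z=(a+b)[2]/2
M=np.array([.481,.121])
for n,c,x0,x1,y0,y1 in(('top',t,271,300,200,212),('scene',s,272,291,276,288)):
    h=cv2.cvtColor(c['color'],cv2.COLOR_RGB2HSV); m=cv2.inRange(h,(170,120,60),(180,255,255))|cv2.inRange(h,(0,120,60),(6,255,255))
    q=np.zeros_like(m); q[y0:y1,x0:x1]=m[y0:y1,x0:x1]; p=np.argwhere(q)[:,::-1].astype(float)
    for zz in(.012,.02,z):
        P=onplane(c,p,zz)[:,:2].astype(np.float32)
        vx,vy,x,y=cv2.fitLine(P,cv2.DIST_HUBER,0,.001,.001).ravel(); v=np.array([vx,vy]); v*=-np.sign(vy); 
        w=M-[x,y]; far=P[np.argmax(P@v)]; u=far-[.517,.3665]
        print(n,len(P),round(zz,4),'ang',np.degrees(np.arctan2(v[1],v[0])).round(2),'sideways of dot',(v[0]*w[1]-v[1]*w[0]).round(4),'pivot off line',(v[0]*(.3665-y)-v[1]*(.517-x)).round(4),'tip ang from pivot',np.degrees(np.arctan2(u[1],u[0])).round(1),far)
print('want',np.degrees(np.arctan2(.121-.3665,.481-.517)))
E
```

```text
tip [0.50908628 0.31057839 0.01373543] [0.50992967 0.3112532  0.01391723]
top 60 0.012 ang -97.78 sideways of dot -0.0015 pivot off line 0.001 tip ang from pivot -99.9 [0.5067657 0.3076876]
top 60 0.02 ang -97.78 sideways of dot -0.0002 pivot off line 0.0023 tip ang from pivot -101.1 [0.50538385 0.30731496]
top 60 0.0138 ang -97.78 sideways of dot -0.0012 pivot off line 0.0013 tip ang from pivot -100.2 [0.50645024 0.30760252]
scene 52 0.012 ang -95.58 sideways of dot -0.0134 pivot off line -0.0015 tip ang from pivot -91.3 [0.5155672 0.3029657]
scene 52 0.02 ang -95.58 sideways of dot -0.0041 pivot off line 0.0078 tip ang from pivot -100.3 [0.50703686 0.31149966]
scene 52 0.0138 ang -95.58 sideways of dot -0.0113 pivot off line 0.0007 tip ang from pivot -93.1 [0.5136198  0.30491394]
want -98.34236844876183
```

The pointer is about 0.6 to 0.8° short of the dot (tolerance is ±3.5°), so I'll trim by 0.4° of mirror turn and settle.

Emit:
drive_tool --moves '[5,0,0,0,0,0,0.4,5,0,0,0,0,0,0,5,0,0,0,0,0,0,5,0,0,0,0,0,0,5,0,0,0,0,0,0]'

```text
t: 15.15
tool_pos: [0.5167, 0.3665, 0.2641]
orientation: [-2.972, -1.014, 0.001]
force: [-5.7, 1.7, 5.5]
opening: 0.01
gripper_force: 30.0
```

```bash
python3 -c "
from h import *
plan(); print(robot.close_job())"
```

```text
t 15.15 tcp [0.5167 0.3665 0.2641] phi 37.68 tilt [-0.0008  0.0008] F [-5.7  1.7  5.5] open 0.010008707634021707 30.00568985939026 q [0.54 0.32 1.53 0.   1.29 1.45]
the job is handed in; nothing more can be done
None
```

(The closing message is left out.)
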